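Hold the amber filter glass in the pyrometer checker's beam

ROBOT

A 7-joint arm with a two-finger parallel gripper is mounted at the origin on the work surface. World frame = base frame: x ahead of the robot, y to its left, z up, the work surface at z = 0. Lengths are in m, angles in rad, forces in N, time in s.
With the tool pointing down it reaches from about 0.4 to 0.85 m from the base axis. Payload 4.5 kg.
Tool frame: the origin (TCP) lies between the finger pads; the fingertips stand 17 mm ahead of it and the grasp point (between the pads) lies 2 mm behind it; z points along the fingers, y is the direction in which the jaws open and shut (so a half turn about z gives the same grasp; the last joint's range is limited). The gripper opens to 88 mm and grips with 3 to 60 N. Pads are 18 mm wide; open, the fingers measure 123 mm over their backs; the gripper's body (75 mm by 187 mm) begins 45 mm behind the grasp point.
Start: joints at [-1.25, 0.689, -0.195, 1.565, 0.157, 0.902, -0.215], TCP at [0.177, 0.599, 0.256] pointing down, gripper open.
Joint ranges: [-3.01, 3.01], [-0.46, 2.08], [-1.47, 1.51], [0.13, 2.56], [-1, 4.14], [0.04, 2.09], [-2.66, 2.66]. Speed limits (rad/s): [2.57, 2.57, 3.14, 3.14, 3.14, 3.14, 3.14].

INTERFACE

Orientations are given as a rotation vector (axis times angle).
In Python, from rig import robot, camera, camera_info, search_frame, regions_of gives the robot as it stands.
- The arm moves only by the tool carry_out, never from a script. Its argument "rows" is one flat list of numbers, 7 for each row, row after row: the shift along the tool's x, y, z in mm, then the turn, a rotation vector about the tool's x, y, z in degrees, then the finger opening in mm, from 0 to 88.1. A call has exactly 8 rows; each row is the pose to reach, as a shift and turn from the pose commanded when the call began, along the tool's axes at that moment; what a row does not reach only later rows make up. A row lasts 1/8 s, in which the tool goes at most 62.5 mm and 10.7 degrees, less where a joint would pass 70% of its speed; a pose out of reach is approached as far as the arm can. A call with a gripper value outside its range is refused whole. The fingers move at their own pace and stop on an object; "squeeze" is the grip in N (left out, the last holds). Time passes only in rows, so rows that repeat a pose let the fingers close, or fill a call up. It gives the time, the measured TCP pose, the force and the opening at its end, in the units of the state.
- robot.get_state(): the state, without advancing time (a new reading comes with each control period).
- camera(name): name is "scene" or "side" or "wrist"; returns (picture, depth): 420x560x3 uint8, red, green, blue; 420x560 float32, m along the optical axis (not along the pixel's ray), 0 where there is no reading.
- camera_info(name): a dict with "fx", "fy", "cx", "cy" (pixels), "cam_to_world" (4x4, takes a point from camera to world coordinates). Camera axes: x right, y down, z forward; pixel columns grow to the right and rows downward; lengths in m; the calibration is good to about 2 mm. The wrist camera is an equidistant fisheye: a pixel r from the principal point sees the ray r / f radians off the axis. A picture is of the moment at which its call begins: read the wrist's pose just before it. camera_info takes no time and is no camera call; for the wrist camera it gives the pose at the moment of the call.
- robot.sign_off(): hands the job in, once; it reports no verdict.
Trained networks look in the newest picture that a camera, given by its name, has taken for a name from the list of things; names that differ only in an ending like _2 or _b are one class to them, and where a whole thing is asked for, a point or a joint stands for the part that bears it (a point fixed in the world has none). Each returns a list of dicts, best first, with "score" (0 to 1); they miss things now and then, are a little off and sometimes report something else, mostly with a low value. They report only what shows in the picture. A call takes as long as a camera call. They do not tell look-alikes from the thing itself.
- search_frame(camera, query): "point" ([column, row] in pixels, amid what is visible of it).
- regions_of(camera, query): "pixels" (420x560 bool, what is visible of it) and "point" ([column, row] in pixels, amid what is visible of it).
The state is a dict: "clock": time; "joints": joint angles; "qvel": joint speeds; "effort": joint torques, N m; "tool_pos": TCP position; "ee_rot": TCP orientation; "contact_force": force on the tool from outside, world axes, zero at the start; "torque": the same for the moment, N m; "gripper_width": finger opening in m.
Only numpy, scipy, OpenCV 4.12 (cv2) and the standard library are available. Lean on these libraries where they do the work, as an engineer would, in place of code of your own. Each camera call takes 0.05 s, during which the arm holds its last target. There are 200 camera calls.

TASK

Move the brass aperture post from the iron block into the bore of the green rig, fully down on its shoulder with its plate square across the beam, and let go. Then grip the amber glass block by its two frosted faces only, never touching its clear faces, and finish while holding it upright and still above the yellow patch, clear faces square to the beam, the beam going through the lower part of the glass and nothing but the fingers touching it. Leave the green block, hammer, cup and knife alone.

Things in the scene. Friction and masses are not known exactly. Their poses are not given: they have to be found in the camera images.
- rig: Checking rig, fixed: green base 100 (x) x 340 (y) x 30 mm high; origin: centre of underside, z up. Grey lamp house at the -y end (nozzle ends at y -95 mm), black receiver at +y (nozzle ends at y +100 mm), both 105 mm high. The beam, a thin pale line without substance, runs along y at x 0, 75 mm above the bench. Yellow patch 50 x 30 mm on the base at y +30 mm: the glass is held above it.
- rig_bore (a point): Centre of the mouth of the round bore in the rig's base (15 mm diameter, 22 mm deep, chamfered), on the base's top face 30 mm above the bench, at x = 0, y = -45 mm of the rig, right under the beam, 50 mm from the lamp nozzle. Axes as the rig's.
- beam_spot (a point): Point in the middle of the beam straight above the yellow patch, 75 mm above the bench (45 mm above the base), 75 mm from the bore along the beam. Axes as the rig's (y along the beam).
- rack: Dark iron block fixed to the bench, 70 (x) x 230 (y) x 30 mm high, origin at the centre of its underside. In its top: a 15 mm bore at y = +85 mm holding the post, and two slots 27 x 25 mm at y = -10 mm and y = -80 mm holding the two glass blocks (which one is where varies); all 22 mm deep.
- post: Brass aperture post, 120 g, 83 mm tall, loose, upright in the iron block's bore (yaw varies). Origin: bottom of its peg, z up. Peg 12 mm dia, tapered foot (z 0-20); shoulder disc 32 mm dia (z 20-25); stem 10 mm dia; upright plate 32 (x) wide x 8 mm (y) thick (z 47-83) with a 12 mm square hole. y axis is square to the plate. Home: origin 20 mm below the bore's mouth, shoulder on the base.
- post_hole (a point): Middle of the square hole in the post's plate, 65 mm above the post's bottom end; at beam height when the post is home in the rig.
- amber: Amber glass block, 80 g, loose, 24 (x) x 22 (y) x 80 mm tall, standing in a slot of the iron block, lowest 22 mm hidden, axes parallel to the block's within a few degrees. Origin: centre of underside, z up. Its two whitish frosted faces (20 mm wide, full height) look along +x and -x, 24 mm apart; its two clear amber faces look along +y and -y.
- amber_window (a point): Middle of the lower part of the amber block, 26 mm above its underside: the point to bring onto beam_spot.
- amber_clear: The amber block's clear glass (18 mm in x, 22 mm in y, 80 mm tall), fixed in the block between the frosted cheeks, which stand 3 mm proud of it at +x and -x; same origin and axes as the block. The fingers must not touch it.
- green: Green glass filter block, the same in shape and size, standing in the other slot; leave it alone.
- hammer: Hammer, 260 mm long, lying on the bench beyond the work; leave alone. Origin on the bench under the handle.
- cup: Steel cup, 60 mm diameter, 60 mm tall, standing on the bench beyond the receiver end of the rig; leave alone. Origin at the centre of its underside.
- blade: Knife with a wooden handle lying on the bench, about 240 mm long; leave alone. Origin on its underside near the middle.
Things that resemble listed ones, but are neither listed nor needed, are in the scene too. What is shaped like the amber but blue or pink is not meant.

How it is judged:
By the outcome, as a careful person would: the job done as asked, in the order asked, and still so for the second after the job is handed in, while the arm keeps its last pose, push and grip.
It also fails if it takes over 58 s, if anything falls off the work surface, if the arm or the gripper's body presses on something with over 40 N, if the wrist force passes 120 N, or if a joint passes its speed limit or range.

## Working session

There is one attempt and no reset: what is moved stays moved. The work goes in short steps, Python scripts to look and compute and a tool call to move; the robot and the scene stay as the last step left them, time stands still between calls to the robot, and variables do not carry over. Pictures are saved under pics/ and viewed, about 8 in all and at most 12, crops included, and the job is handed in when it is done.

Besides the shell and the picture viewer there is one more tool, called after "Request:" by a JSON object that holds its "op" and its "data", one argument or row to a line. carry_out: Moves the arm, as the interface text tells. Its arguments: {"type":"object","properties":{"rows":{"type":"array","items":{"type":"number"}},"squeeze":{"type":"number"}},"required":["rows"]}

```bash
ls; mkdir -p pics; cat > h.py <<'E'
import numpy as np, cv2
from rig import robot, camera, camera_info, search_frame, regions_of
from scipy.spatial.transform import Rotation as R
np.set_printoptions(precision=4,suppress=True)
def ray(info,u,v):
    return np.array([(u-info["cx"])/info["fx"],(v-info["cy"])/info["fy"],1.0])
def cloud(name,depth,info=None):
    i=info or camera_info(name); v,u=np.mgrid[:420,:560]
    if name=="wrist":
        x=(u-i["cx"])/i["fx"]; y=(v-i["cy"])/i["fy"]; r=np.hypot(x,y)+1e-9
        t=np.tan(np.minimum(r,1.5)); P=np.stack([x/r*t,y/r*t,np.ones_like(r)],-1)*depth[...,None]
    else: P=np.stack([(u-i["cx"])/i["fx"],(v-i["cy"])/i["fy"],np.ones(u.shape)],-1)*depth[...,None]
    T=np.array(i["cam_to_world"]); W=P@T[:3,:3].T+T[:3,3]; W[depth<=0]=np.nan; return W
def save(n,p,crop=None,s=1):
    if crop: c0,r0,c1,r1=crop; p=p[r0:r1,c0:c1]
    cv2.imwrite("pics/"+n,cv2.resize(p[...,::-1],None,fx=s,fy=s,interpolation=cv2.INTER_CUBIC))
E
python3 - <<'E'
from h import *
s=robot.get_state(); print(s)
for c in ["scene","side"]:
    p,d=camera(c); save(c+"0.png",p); W=cloud(c,d); np.savez(c+"0.npz",p=p,d=d,W=W)
    for q in ["rig","rack","post","amber","green","hammer","cup","blade"]:
        for r in regions_of(c,q)[:3]:
            m=r["pixels"]; print(c,q,round(r["score"],2),np.round(r["point"]),m.sum(),np.nanmedian(W[m],0),np.nanpercentile(W[m],98,axis=0))
E
```

```text
pics
{'clock': 0.0, 'joints': array([-1.2502,  0.69  , -0.1945,  1.5663,  0.1573,  0.9025, -0.2151]), 'qvel': array([ 0.    ,  0.0011, -0.0001, -0.0011, -0.0001,  0.0003, -0.0011]), 'effort': array([ -0.0004, -52.7564,  -1.2669, -15.3433,  -0.0525,   0.0065,
         0.0002]), 'tool_pos': array([0.1767, 0.5989, 0.2549]), 'ee_rot': array([-0.4488, -3.1092,  0.0028]), 'contact_force': array([-0.2256, -0.5768, -1.1058]), 'torque': array([ 0.0683, -0.0348, -0.0287]), 'gripper_width': 0.08802362512705011}
scene rig 0.66 [371. 219.] 4399 [0.6003 0.2385 0.0301] [0.6354 0.393  0.106 ]
scene rack 0.81 [201. 196.] 1375 [ 0.5725 -0.283   0.0274] [ 0.6072 -0.1829  0.0329]
scene post 0.62 [225. 187.] 119 [ 0.5455 -0.2114  0.0573] [ 0.5578 -0.2027  0.0922]
scene amber 0.8 [133. 194.] 241 [ 0.6117 -0.4803  0.0468] [ 0.6201 -0.4719  0.081 ]
scene amber 0.62 [159. 213.] 207 [ 0.6694 -0.3691  0.0516] [ 0.6743 -0.3608  0.0811]
scene amber 0.57 [180. 216.] 211 [ 0.6889 -0.3031  0.0478] [ 0.6972 -0.2924  0.0818]
scene green 0.64 [195. 186.] 163 [ 0.5675 -0.3025  0.0673] [ 0.5735 -0.2933  0.0899]
scene gr
[... 680 characters left out ...]
2184  0.0596] [ 0.5497 -0.1314  0.0927]
side amber 0.86 [318. 321.] 365 [ 0.6567 -0.3868  0.0521] [ 0.6679 -0.3658  0.081 ]
side amber 0.64 [282. 322.] 367 [ 0.5693 -0.3857  0.0657] [ 0.5833 -0.3354  0.089 ]
side amber 0.58 [302. 369.] 490 [ 0.602  -0.4971  0.0501] [ 0.6231 -0.4613  0.0805]
side green 0.64 [266. 301.] 313 [ 0.5551 -0.3176  0.0668] [ 0.5693 -0.2991  0.0889]
side hammer 0.85 [330. 254.] 1101 [ 0.7497 -0.1362  0.0206] [ 0.8943 -0.0885  0.0274]
side hammer 0.72 [278. 322.] 225 [ 0.5714 -0.3867  0.0714] [ 0.5807 -0.3672  0.0889]
side cup 0.68 [234. 146.] 168 [0.5454 0.4546 0.0436] [0.5699 0.5022 0.0597]
side blade 0.85 [314. 186.] 570 [0.7836 0.2265 0.0045] [0.8936 0.2552 0.0197]
```

```bash
python3 - <<'E'
from h import *
a=np.load("scene0.npz");b=np.load("side0.npz")
A=cv2.resize(a["p"][150:310,100:500],None,fx=2,fy=2,interpolation=2)[:, :800]
B=cv2.resize(b["p"][120:400,200:400],None,fx=1,fy=1)
C=cv2.resize(b["p"][250:390,220:360],(280,280),interpolation=2)
o=np.zeros((600,800,3),np.uint8);o[:320]=A;o[320:600,:200]=B;o[320:600,210:490]=C
save("mix.png",o)
# rig: top face of base; long axis
for n,z in (("scene",a),("side",b)):
    W=z["W"]
    for nm,(x0,x1,y0,y1) in dict(rig=(.45,.75,-.02,.43),rack=(.47,.66,-.45,-.13)).items():
        m=(abs(W[...,2]-.03)<.006)&(W[...,0]>x0)&(W[...,0]<x1)&(W[...,1]>y0)&(W[...,1]<y1)
        pts=(W[m][:,:2]*1000).astype(np.float32); print(n,nm,m.sum(),np.median(W[m][:,2]),cv2.minAreaRect(pts))
E
```

```text
scene rig 2141 0.02923544383984167 ((577.897705078125, 235.853515625), (340.1250915527344, 107.93653106689453), 86.43966674804688)
scene rack 1048 0.028918833157626223 ((600.3367309570312, -272.08978271484375), (169.9640655517578, 258.64794921875), 11.399527549743652)
side rig 1072 0.0288665662123202 ((574.3023681640625, 230.64254760742188), (346.8167724609375, 100.06082916259766), 86.41295623779297)
side rack 1727 0.02886603138903321 ((600.4454956054688, -275.38623046875), (171.5606231689453, 264.2720031738281), 11.149567604064941)
```

View pics/mix.png

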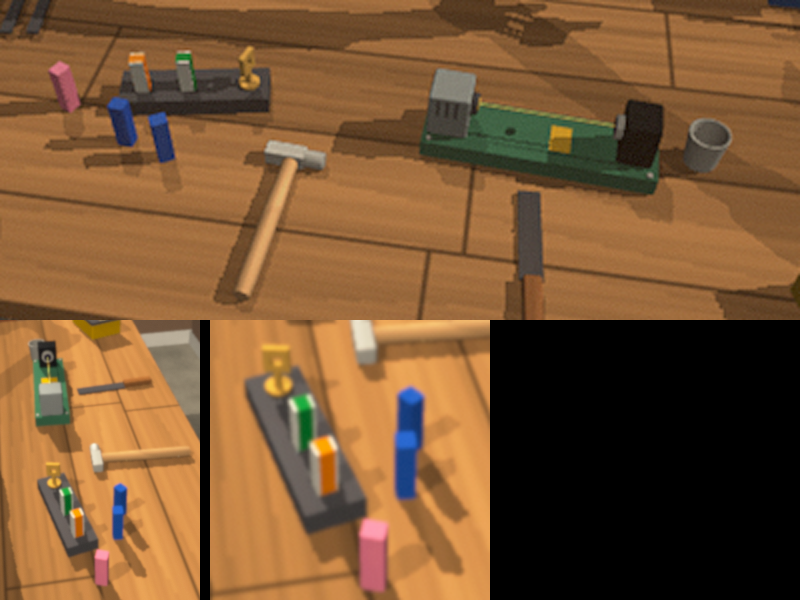

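```bash
cat >> h.py <<'E'
def Rt(phi):  # jaws along angle phi (deg), tool down
    c,s=np.cos(np.radians(phi)),np.sin(np.radians(phi)); return np.array([[-s,c,0],[c,s,0],[0,0,-1.]])
def state():
    s=robot.get_state(); return s,np.array(s["tool_pos"]),R.from_rotvec(s["ee_rot"]).as_matrix()
def plan(pos,phi,P=None,Q=None):
    s,p,q=state(); P=p if P is None else P; Q=q if Q is None else Q
    T=Rt(phi); print("phi now %.2f"%np.degrees(np.arctan2(q[1,1],q[0,1])),"pos",p,"| shift mm",(Q.T@(np.array(pos)-P))*1000,"turn deg",np.degrees(R.from_matrix(Q.T@T).as_rotvec()))
E
python3 - <<'E'
from h import *
plan([.5,.1,.30],80); plan([.5,-.25,.30],80)
s,p,q=state();T=np.array(camera_info("wrist")["cam_to_world"]);print(q.T@(T[:3,3]-p),q.T@T[:3,:3],camera_info("wrist")["fx"])
E
```

```text
phi now 73.57 pos [0.1768 0.5995 0.2558] | shift mm [-451.2859 -387.673   -44.2657] turn deg [ 0.008   0.0015 -6.432 ]
phi now 73.57 pos [0.1768 0.5995 0.2558] | shift mm [-550.293  -723.3776  -44.3111] turn deg [ 0.008   0.0015 -6.432 ]
[ 0.0767  0.0002 -0.1289] [[-0.0006 -0.9563 -0.2924]
 [ 1.     -0.0006  0.    ]
 [-0.0002 -0.2924  0.9563]] 325.19226210127806
```

Request:
{"op": "carry_out", "data": {
  "rows": [-56,-48,-6,0,0,-1,88,-113,-97,-11,0,0,-2,88,-169,-145,-17,0,0,-3,88,-226,-194,-22,0,0,-4,88,-282,-242,-28,0,0,-5,88,-338,-290,-33,0,0,-6,88,-390,-335,-40,0,0,-6.4,88,-430,-370,-44,0,0,-6.4,88]
}}

```text
clock: 1.9
tool_pos: [0.4486, 0.1792, 0.2945]
ee_rot: [0.274, 3.129, 0.001]
contact_force: [1.5, 1.4, 0.0]
gripper_width: 0.0882
```

```bash
python3 - <<'E'
from h import *
plan([.46,-.25,.28],80)
E
```

```text
phi now 79.98 pos [0.4486 0.1792 0.2945] | shift mm [ -85.9371 -420.6668   14.2819] turn deg [ 0.0442  0.0444 -0.0232]
```

Request:
{"op": "carry_out", "data": {
  "rows": [-12,-58,2,0,0,0,88,-24,-116,4,0,0,0,88,-36,-174,6,0,0,0,88,-48,-232,8,0,0,0,88,-60,-290,10,0,0,0,88,-72,-348,12,0,0,0,88,-84,-400,14,0,0,0,88,-86,-420,14,0,0,0,88]
}}

```text
clock: 2.9
tool_pos: [0.4583, -0.2519, 0.2798]
ee_rot: [0.283, 3.129, -0.002]
contact_force: [0.0, 0.9, -0.1]
gripper_width: 0.0881
```

```bash
python3 - <<'E'
from h import *
i=camera_info("wrist");p,d=camera("wrist");W=cloud("wrist",d,i);np.savez("w1.npz",p=p,d=d,W=W,T=i["cam_to_world"]);save("w1.png",p)
print(state()[1])
for q in ["rack","post","amber","green"]:
    for r in regions_of("wrist",q)[:3]:
        m=r["pixels"]; print(q,round(r["score"],2),np.round(r["point"]),m.sum(),np.nanmedian(W[m],0),np.nanpercentile(W[m],98,axis=0))
        top=m&(W[...,2]>.083)&(W[...,2]<.1)
        if q!="rack" and top.sum()>5:
            print("  top",top.sum(),np.nanmean(W[top],0),cv2.minAreaRect((W[top][:,:2]*1000).astype(np.float32)))
E
```

```text
[ 0.458  -0.2535  0.2798]
rack 0.56 [266. 252.] 6706 [ 0.5389 -0.2728  0.0298] [ 0.594  -0.1879  0.0315]
post 0.59 [314. 245.] 750 [ 0.533  -0.2152  0.0619] [ 0.5509 -0.1999  0.0941]
  top 247 [ 0.5354 -0.2135  0.0916] ((537.4099731445312, -213.2987060546875), (8.38251781463623, 31.54539680480957), 76.19854736328125)
amber 0.78 [260. 356.] 367 [ 0.6757 -0.3065  0.0792] [ 0.6894 -0.2928  0.0811]
amber 0.74 [192. 291.] 759 [ 0.566  -0.3676  0.0703] [ 0.5816 -0.3623  0.0892]
  top 262 [ 0.5704 -0.3724  0.0876] ((569.685546875, -374.88958740234375), (25.0828914642334, 21.871143341064453), 9.144325256347656)
amber 0.66 [210. 350.] 257 [ 0.6579 -0.3729  0.0796] [ 0.6699 -0.3622  0.0811]
green 0.94 [240. 277.] 935 [ 0.5486 -0.3044  0.0776] [ 0.5683 -0.2944  0.0889]
  top 410 [ 0.5552 -0.3063  0.0876] ((555.9400634765625, -306.5650939941406), (25.192394256591797, 23.152799606323242), 11.140582084655762)
```

View pics/w1.png

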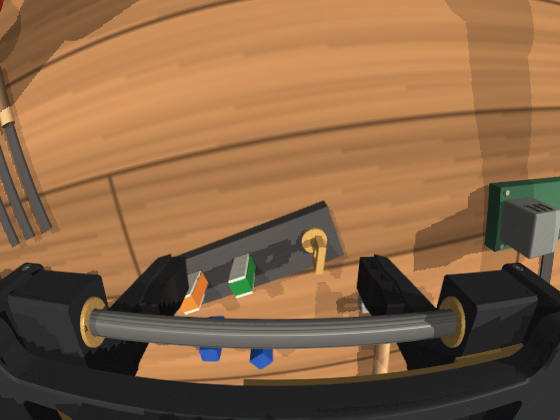

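```bash
python3 - <<'E'
from h import *
plan([.5374,-.2133,.076],76.2)
E
```

```text
phi now 80.08 pos [ 0.4593 -0.2461  0.2801] | shift mm [-71.3139  45.5469 204.1647] turn deg [ 0.0635 -0.0033  3.8762]
```

Request:
{"op": "carry_out", "data": {
  "rows": [-20,12,20,0,0,1,88,-40,25,50,0,0,2,88,-60,38,80,0,0,3,88,-70,45,100,0,0,3.9,88,-71,45,110,0,0,3.9,88,-71,45,110,0,0,3.9,88,-71,45,110,0,0,3.9,88,-71,45,110,0,0,3.9,88]
}}

```text
clock: 4.15
tool_pos: [0.5368, -0.2164, 0.171]
ee_rot: [0.382, 3.117, -0.001]
contact_force: [-0.4, 1.3, -0.0]
gripper_width: 0.0878
```

```bash
cat >> h.py <<'E'
Tc=None
def tops(q,lo,hi,name="wrist",near=None):
    i=camera_info(name);p,d=camera(name);W=cloud(name,d,i);out=[]
    for r in regions_of(name,q)[:4]:
        m=r["pixels"]&(W[...,2]>lo)&(W[...,2]<hi)
        if m.sum()<10: continue
        X=W[m]; k=cv2.minAreaRect((X[:,:2]*1000).astype(np.float32)); out.append(k)
        print(q,round(r["score"],2),m.sum(),"z",np.median(X[:,2]),k)
    return p,d,W
E
python3 - <<'E'
from h import *
print(state()[1])
p,d,W=tops("post",.085,.1); save("w2.png",p)
T=np.array(camera_info("wrist")["cam_to_world"])
for k in range(3):
    T=np.array(camera_info("wrist")["cam_to_world"]);s,a,q=state();print(a,T[:3,3]-q@[.0767,.0002,-.1289],s["contact_force"]);camera("wrist")
plan([.5374,-.2133,.076],76.2)
E
```

```text
[ 0.5368 -0.2164  0.171 ]
post 0.73 547 z 0.09296092353848659 ((537.49951171875, -213.28614807128906), (7.635930061340332, 32.406707763671875), 75.96041107177734)
[ 0.5368 -0.2162  0.1707] [ 0.5369 -0.2161  0.1707] [-0.0104 -0.2605  0.3734]
[ 0.5368 -0.216   0.1706] [ 0.5368 -0.216   0.1706] [ 0.3009  0.3011 -0.6372]
[ 0.5368 -0.216   0.1704] [ 0.5368 -0.2159  0.1705] [-0.8393 -0.1391 -0.237 ]
phi now 76.06 pos [ 0.5368 -0.2159  0.1703] | shift mm [ 0.0185  2.6384 94.2952] turn deg [ 0.0029  0.0192 -0.1433]
```

Request:
{"op": "carry_out", "data": {
  "rows": [0,3,20,0,0,0,60,0,3,45,0,0,0,60,0,3,70,0,0,0,60,0,3,88,0,0,0,60,0,3,94,0,0,0,60,0,3,94,0,0,0,60,0,3,94,0,0,0,20,0,3,94,0,0,0,0],
  "squeeze": 25
}}

```text
clock: 5.4
tool_pos: [0.5379, -0.213, 0.0768]
ee_rot: [0.381, 3.117, -0.0]
contact_force: [0.6, -0.5, 0.5]
gripper_width: 0.0421
```

Request:
{"op": "carry_out", "data": {
  "rows": [0,0,0,0,0,0,0,0,0,0,0,0,0,0,0,0,0,0,0,0,0,0,0,0,0,0,0,0,0,0,-10,0,0,0,0,0,0,-30,0,0,0,0,0,0,-60,0,0,0,0,0,0,-90,0,0,0,0]
}}

```text
clock: 6.4
tool_pos: [0.5373, -0.2128, 0.1674]
ee_rot: [-0.381, -3.118, -0.0]
contact_force: [0.0, 0.1, -1.3]
gripper_width: 0.0079
```

```bash
python3 - <<'E'
from h import *
plan([.53,.19,.27],86.4)
E
```

```text
phi now 76.07 pos [ 0.5373 -0.2128  0.1674] | shift mm [ 104.0628  389.1744 -102.5746] turn deg [  0.0059  -0.005  -10.3283]
```

Request:
{"op": "carry_out", "data": {
  "rows": [3,10,-55,0,0,0,0,15,55,-90,0,0,-2,0,30,110,-103,0,0,-4,0,45,168,-103,0,0,-6,0,60,226,-103,0,0,-8,0,75,284,-103,0,0,-10,0,90,340,-103,0,0,-10.3,0,104,385,-103,0,0,-10.3,0]
}}

```text
clock: 7.4
tool_pos: [0.5286, 0.1886, 0.2697]
ee_rot: [0.097, 3.14, 0.002]
contact_force: [-0.5, 0.1, -1.9]
gripper_width: 0.0077
```

```bash
python3 - <<'E'
from h import *
camera("scene");camera("scene");camera("scene")
s,a,q=state();print(a,s["gripper_width"])
i=camera_info("wrist");p,d=camera("wrist");W=cloud("wrist",d,i);save("w3.png",p);np.savez("w3.npz",p=p,W=W,d=d,T=i["cam_to_world"])
for r in regions_of("wrist","rig")[:2]:
    m=r["pixels"]&(abs(W[...,2]-.03)<.006);k=cv2.minAreaRect((W[m][:,:2]*1000).astype(np.float32));print("rig",r["score"],r["pixels"].sum(),m.sum(),np.median(W[m][:,2]),k)
for r in search_frame("wrist","rig_bore")[:2]: print(r)
for r in regions_of("wrist","post")[:2]:
    m=r["pixels"];print("post",r["score"],m.sum(),q.T@(np.nanmedian(W[m],0)-a), np.nanpercentile((W[m]-a)@q,[2,98],axis=0))
# dark hole pixels near expected
h=cv2.cvtColor(p,cv2.COLOR_RGB2HSV)
y=(h[...,0]>20)&(h[...,0]<35)&(h[...,1]>150)&(abs(W[...,2]-.03)<.006)&(W[...,1]>.2)
print("yellow",y.sum(),cv2.minAreaRect((W[y][:,:2]*1000).astype(np.float32)) if y.sum()>5 else "")
E
```

```text
[0.5282 0.1895 0.2696] 0.007705281742231892
rig 0.91 23575 13500 0.029992407607118604 ((575.1416625976562, 234.8558349609375), (339.9339599609375, 101.88977813720703), 86.20586395263672)
{'point': [315.1, 217.4], 'score': 0.97}
post 0.74 2494 [0.0102 0.0005 0.0087] [[-0.0014 -0.0127 -0.0179]
 [ 0.0157  0.0134  0.0443]]
yellow 463 ((636.5012817382812, 479.6693420410156), (484.63800048828125, 53.792884826660156), 74.48795318603516)
```

View pics/w3.png

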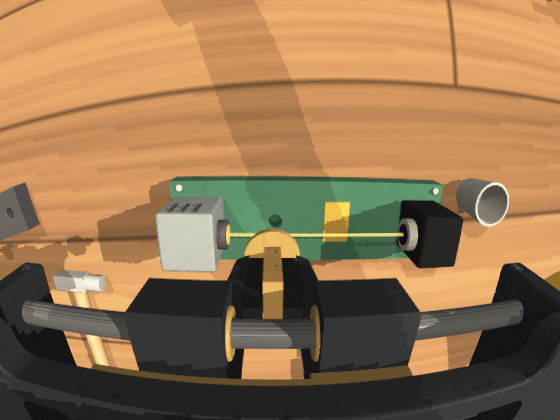

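```bash
python3 - <<'E'
from h import *
z=np.load("w3.npz");p=z["p"];d=z["d"];T=z["T"];i=dict(camera_info("wrist"));i["cam_to_world"]=T
# intersect pixel rays with z=.03
D=cloud("wrist",np.ones((420,560),np.float32),i)-T[:3,3]
X=T[:3,3]+D*((.03-T[2,3])/D[...,2])[...,None]
g=p.astype(int).sum(2)
m=np.zeros(g.shape,bool);m[208:232,262:290]=g[208:232,262:290]<130
print("bore",m.sum(),np.argwhere(m).mean(0)[::-1],X[m].mean(0),cv2.minAreaRect((X[m][:,:2]*1000).astype(np.float32)))
y=np.zeros(g.shape,bool);c=p[195:250,315:360].astype(int);y[195:250,315:360]=(c[...,0]>170)&(c[...,2]<90)
print("yel",y.sum(),cv2.minAreaRect((X[y][:,:2]*1000).astype(np.float32)))
print(p[215:227:3,268:284:3].tolist()[1])
plan([.5722,.190,.27],86.2)
E
```

```text
bore 0 [nan nan] [nan nan nan] ((0.0, 0.0), (0.0, 0.0), 0.0)
yel 450 ((577.2591552734375, 264.9031066894531), (29.796310424804688, 49.584625244140625), 86.7368392944336)
[[79, 125, 90], [55, 86, 64], [55, 86, 62], [54, 85, 63], [46, 73, 53], [84, 132, 95]]
phi now 86.21 pos [0.5295 0.1838 0.2692] | shift mm [-42.2131   9.0231  -0.7937] turn deg [-0.077   0.0074  0.0093]<stdin>:8: RuntimeWarning: Mean of empty slice.
  ret = um.true_divide(
```

Request:
{"op": "carry_out", "data": {
  "rows": [-15,3,0,0,0,0,0,-30,6,0,0,0,0,0,-42,9,10,0,0,0,0,-42,9,40,0,0,0,0,-42,9,80,0,0,0,0,-42,9,120,0,0,0,0,-42,9,140,0,0,0,0,-42,9,140,0,0,0,0]
}}

```text
clock: 8.75
tool_pos: [0.5705, 0.1908, 0.127]
ee_rot: [-0.101, -3.136, 0.003]
contact_force: [-0.1, 0.1, -0.9]
gripper_width: 0.0077
```

```bash
python3 - <<'E'
from h import *
for k in range(4): camera("scene"); print(state()[1])
i=camera_info("wrist");p,d=camera("wrist");W=cloud("wrist",d,i);save("w4.png",p)
s,a,q=state()
m=regions_of("wrist","post")[0]["pixels"]; X=(W[m]-a)@q
print(np.nanpercentile(X,[2,98],axis=0))
for lo,hi in((-.022,-.012),(-.012,0),(36e-3,43e-3)):
    k=(X[:,2]>lo)&(X[:,2]<hi);print(lo,k.sum(),np.nanpercentile(X[k],[2,50,98],axis=0).tolist() if k.sum()>5 else "")
plan([.5722,.190,.0768],86.2)
E
```

```text
[0.5715 0.1914 0.1284]
[0.5721 0.1918 0.1294]
[0.5725 0.1921 0.1299]
[0.5725 0.1923 0.1302]
[[-0.0011 -0.0128 -0.0178]
 [ 0.0157  0.0127  0.044 ]]
-0.022 832 [[-0.001991132595412765, -0.0033605318474770225, -0.018056879847502257], [0.007914981231265016, 0.0006411582698432354, -0.016868771244631087], [0.015618726895170378, 0.004260150885258893, -0.013021954560443508]]
-0.012 241 [[0.014548535505908039, -0.003201427323413991, -0.011724453230828448], [0.015229579307973555, 0.0006566761216398348, -0.0065028912156923895], [0.015791869385754352, 0.004346830271629814, -0.0005359322098263682]]
0.036 973 [[-0.000143356427300087, -0.013972239279864735, 0.03973389876250967], [0.007522504081315754, 0.0002189369787743101, 0.0410043491846838], [0.014749914223063241, 0.013897921664332532, 0.04251630536467102]]
phi now 86.36 pos [0.5724 0.1924 0.1302] | shift mm [ 0.1448 -2.4651 53.3857] turn deg [0.0568 0.108  0.1554]
```

Request:
{"op": "carry_out", "data": {
  "rows": [0,-1.2,0,0,0,0,0,0,-2.4,5,0,0,0,0,0,-2.4,12,0,0,0,0,0,-2.4,19,0,0,0,0,0,-2.4,26,0,0,0,0,0,-2.4,30,0,0,0,0,0,-2.4,34,0,0,0,0,0,-2.4,34,0,0,0,0]
}}

```text
clock: 10.05
tool_pos: [0.5714, 0.1898, 0.0948]
ee_rot: [-0.099, -3.14, 0.0]
contact_force: [-0.9, -0.6, 0.1]
gripper_width: 0.0075
```

```bash
python3 - <<'E'
from h import *
for k in range(3): camera("scene"); s,a,q=state();print(a,s["contact_force"])
plan([.5722,.190,.0768],86.2)
E
```

```text
[0.5715 0.1898 0.095 ] [-0.2456  0.2786 -0.4771]
[0.5716 0.1899 0.0952] [ 0.7862 -0.0189 -1.3247]
[0.5717 0.1899 0.0953] [-0.3951  0.7226 -0.6445]
phi now 86.37 pos [0.5717 0.1899 0.0953] | shift mm [-0.4561  0.1509 18.479 ] turn deg [0.015  0.023  0.1669]
```

Request:
{"op": "carry_out", "data": {
  "rows": [0,0,4,0,0,0,0,0,0,8,0,0,0,0,0,0,12,0,0,0,0,0,0,15,0,0,0,0,0,0,18,0,0,0,0,0,0,19,0,0,0,0,0,0,19.5,0,0,0,0,0,0,19.5,0,0,0,0]
}}

```text
clock: 11.2
tool_pos: [0.5715, 0.1897, 0.0759]
ee_rot: [-0.1, -3.14, 0.0]
contact_force: [-1.5, -0.7, 3.1]
gripper_width: 0.0077
```

```bash
python3 - <<'E'
from h import *
for k in range(2): camera("scene"); s,a,q=state();print(a,s["contact_force"],s["gripper_width"])
plan([.5722,.190,.0768],86.2)
i=camera_info("wrist");p,d=camera("wrist");W=cloud("wrist",d,i);save("w5.png",p,(180,150,380,330),3)
E
```

```text
[0.5715 0.1897 0.0759] [-2.0969 -0.92    4.0431] 0.007851554851217088
[0.5715 0.1897 0.0759] [-1.8957 -1.6599  4.1068] 0.0077904718332601755
phi now 86.36 pos [0.5715 0.1897 0.0759] | shift mm [-0.7003  0.3469 -0.9024] turn deg [-0.0062 -0.0013  0.1639]
```

View pics/w5.png

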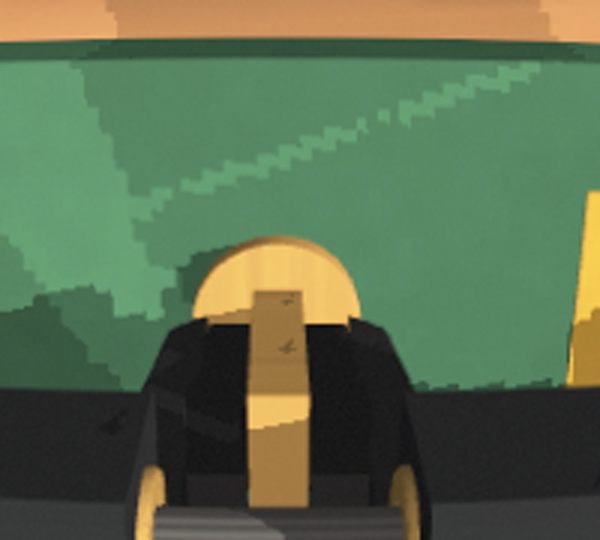

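The shoulder disc sits flat on the green base at about (275,290), with the plate square across the beam and 4 N of support. I'll let go with a small opening, since the lamp nozzle is close, and retreat upward.

Request:
{"op": "carry_out", "data": {
  "rows": [0,0,-0.5,0,0,0,12,0,0,-0.5,0,0,0,20,0,0,-0.5,0,0,0,26,0,0,-0.5,0,0,0,26,0,0,-20,0,0,0,26,0,0,-60,0,0,0,26,0,0,-110,0,0,0,26,0,0,-160,0,0,0,40]
}}

```text
clock: 12.35
tool_pos: [0.5715, 0.1898, 0.2385]
ee_rot: [0.099, 3.139, 0.001]
contact_force: [0.5, 0.1, -0.3]
gripper_width: 0.0338
```

```bash
python3 - <<'E'
from h import *
for k in range(2): camera("scene")
s,a,q=state();print(a,s["joints"])
p,d,W=tops("post",.085,.1); save("w6.png",p,(180,150,380,330),3)
sp,sd=camera("side");save("s6.png",sp,(200,130,310,240),5)
r=regions_of("wrist","post")[0]["pixels"];print(np.nanmedian(W[r],0),np.nanpercentile(W[r],[2,98],axis=0))
plan([.50,.0,.26],50);plan([.5100,-.36,.24],10)
E
```

```text
[0.5747 0.1914 0.2427] [-0.2511  0.6775 -0.2561  1.6507  0.2178  0.8286  0.9081]
post 0.86 329 z 0.09285267402914493 ((571.8191528320312, 190.07716369628906), (7.194771766662598, 32.401424407958984), 86.07585906982422)
[0.5689 0.1902 0.0552] [[0.5557 0.1762 0.033 ]
 [0.5869 0.2037 0.094 ]]
phi now 86.37 pos [0.5708 0.1894 0.2351] | shift mm [  58.7436 -193.4919  -24.6408] turn deg [-0.0714 -0.0613 36.3741]
phi now 86.37 pos [0.5708 0.1894 0.2351] | shift mm [  25.9686 -552.122    -4.3862] turn deg [-0.0933 -0.0351 76.374 ]
```

View pics/s6.png

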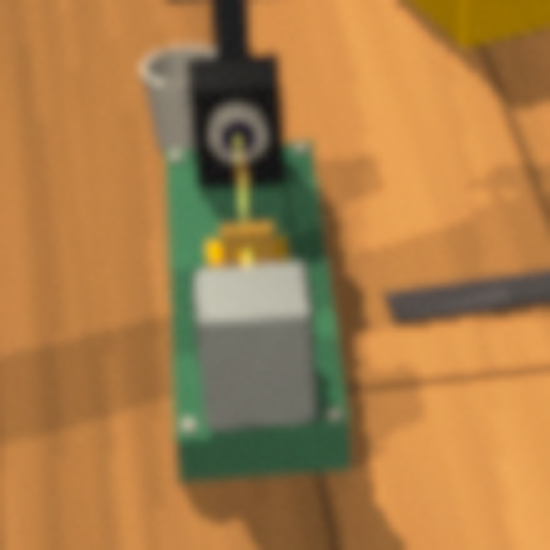

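Request:
{"op": "carry_out", "data": {
  "rows": [-3,-50,0,0,0,7,40,-6,-105,-3,0,0,16,60,-10,-160,-5,0,0,25,80,-13,-215,-5,0,0,34,88,-17,-270,-5,0,0,43,88,-20,-325,-5,0,0,52,88,-24,-380,-5,0,0,60,88,-27,-430,-5,0,0,67,88]
}}

```text
clock: 13.65
tool_pos: [0.5701, -0.2428, 0.2389]
ee_rot: [-1.82, -2.557, 0.002]
contact_force: [0.7, -0.3, -0.1]
gripper_width: 0.0879
```

```bash
python3 - <<'E'
from h import *
for k in range(2): camera("scene")
plan([.5697,-.3749,.23],10); print(state()[0]["joints"])
E
```

```text
phi now 18.69 pos [ 0.5685 -0.2491  0.239 ] | shift mm [-119.4591  -39.145     9.6517] turn deg [-0.2836  0.2416  8.6939]
[ 0.3133  0.7001  0.0401  1.6034 -0.0263  0.8404  0.6879]
```

Request:
{"op": "carry_out", "data": {
  "rows": [-40,-13,3,0,0,3,88,-80,-26,6,0,0,6,88,-105,-35,9,0,0,8,88,-119,-39,10,0,0,8.7,88,-119,-39,10,0,0,8.7,88,-119,-39,10,0,0,8.7,88,-119,-39,10,0,0,8.7,88,-119,-39,10,0,0,8.7,88]
}}

```text
clock: 14.75
tool_pos: [0.5743, -0.3654, 0.2308]
ee_rot: [-2.004, -2.42, -0.001]
contact_force: [0.3, 0.3, 1.5]
gripper_width: 0.0879
```

```bash
python3 - <<'E'
from h import *
camera("scene")
p,d,W=tops("amber",.083,.092); save("w7.png",p)
np.savez("w7.npz",p=p,W=W)
h=cv2.cvtColor(p,cv2.COLOR_RGB2HSV)
near=(np.hypot(W[...,0]-.570,W[...,1]+.375)<.03)
m=near&(abs(W[...,2]-.088)<.003); print("all top",m.sum(),cv2.minAreaRect((W[m][:,:2]*1000).astype(np.float32)),np.nanmedian(W[m],0))
o=m&(h[...,1]>150); print("orange top",o.sum(),cv2.minAreaRect((W[o][:,:2]*1000).astype(np.float32)))
plan([.5697,-.3749,.07],10)
E
```

```text
amber 0.8 682 z 0.087947812124274 ((570.0497436523438, -374.99810791015625), (23.716764450073242, 23.102523803710938), 11.341845512390137)
all top 688 ((569.7098388671875, -375.22076416015625), (24.423181533813477, 22.818511962890625), 11.201582908630371) [ 0.5703 -0.3745  0.088 ]
orange top 489 ((570.2890014648438, -375.0674743652344), (17.390220642089844, 22.959367752075195), 12.316291809082031)
phi now 10.69 pos [ 0.574  -0.366   0.2307] | shift mm [ -7.9757  -5.9475 160.6748] turn deg [ 0.01   -0.0038  0.6898]
```

View pics/w7.png

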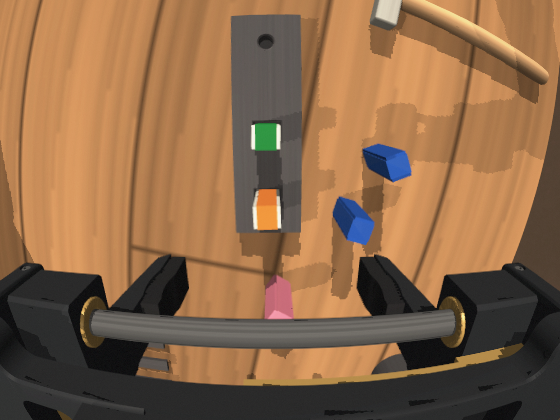

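Request:
{"op": "carry_out", "data": {
  "rows": [-4,-3,20,0,0,-0.6,70,-8,-5.6,50,0,0,-0.6,70,-8.2,-5.6,80,0,0,-0.6,70,-8.2,-5.6,100,0,0,-0.6,70,-8.2,-5.6,110,0,0,-0.6,70,-8.2,-5.6,110,0,0,-0.6,70,-8.2,-5.6,110,0,0,-0.6,70,-8.2,-5.6,110,0,0,-0.6,70]
}}

```text
clock: 15.9
tool_pos: [0.5705, -0.3757, 0.1216]
ee_rot: [1.992, 2.427, 0.0]
contact_force: [-0.2, -0.5, 0.1]
gripper_width: 0.0705
```

```bash
python3 - <<'E'
from h import *
for k in range(2): camera("scene"); print(state()[1])
p,d,W=tops("amber",.083,.092); save("w8.png",p)
h=cv2.cvtColor(p,cv2.COLOR_RGB2HSV)
near=(np.hypot(W[...,0]-.570,W[...,1]+.375)<.03)
m=near&(abs(W[...,2]-.088)<.003); print("all top",m.sum(),cv2.minAreaRect((W[m][:,:2]*1000).astype(np.float32)))
plan([.5700,-.3750,.068],11.3)
E
```

```text
[ 0.5704 -0.3756  0.1214]
[ 0.5703 -0.3755  0.1212]
amber 0.8 1676 z 0.08793173446650607 ((570.2814331054688, -375.40948486328125), (23.584638595581055, 22.986251831054688), 12.513130187988281)
all top 1622 ((570.2646484375, -375.4692687988281), (23.86404037475586, 22.859560012817383), 11.70078182220459)
phi now 11.27 pos [ 0.5701 -0.3754  0.1209] | shift mm [ 0.4382 -0.0957 52.9287] turn deg [ 0.0304  0.0185 -0.0315]
```

Request:
{"op": "carry_out", "data": {
  "rows": [0,0,15,0,0,-0.3,60,0,0,32,0,0,-0.3,60,0,0,46,0,0,-0.3,60,0,0,53,0,0,-0.3,60,0,0,53,0,0,-0.3,60,0,0,53,0,0,-0.3,60,0,0,53,0,0,-0.3,40,0,0,53,0,0,-0.3,30],
  "squeeze": 22
}}

```text
clock: 17.1
tool_pos: [0.5702, -0.3754, 0.068]
ee_rot: [1.986, 2.433, 0.0]
contact_force: [0.0, 0.8, -0.3]
gripper_width: 0.0421
```

```bash
python3 - <<'E'
from h import *
plan([.5702,-.3754,.068],11.5);print(state()[0]["contact_force"])
E
```

```text
phi now 11.57 pos [ 0.5702 -0.3754  0.068 ] | shift mm [0.0448 0.0051 0.02  ] turn deg [0.0359 0.0254 0.0702]
[ 0.0088  0.8376 -0.3468]
```

Request:
{"op": "carry_out", "data": {
  "rows": [0,0,0,0,0,0,26,0,0,0,0,0,0,15,0,0,0,0,0,0,0,0,0,0,0,0,0,0,0,0,-6,0,0,0,0,0,0,-30,0,0,0,0,0,0,-80,0,0,0,0,0,0,-130,0,0,0,0]
}}

```text
clock: 18.1
tool_pos: [0.5696, -0.3751, 0.1988]
ee_rot: [-1.986, -2.433, 0.0]
contact_force: [0.0, -0.3, -0.0]
gripper_width: 0.0238
```

```bash
python3 - <<'E'
from h import *
camera("scene")
i=camera_info("wrist");p,d=camera("wrist");W=cloud("wrist",d,i);save("w9.png",p,(180,150,380,330),3)
s,a,q=state();print(s["gripper_width"],s["contact_force"])
# block in tool frame
X=(W-a)@q; m=(abs(X[...,0])<.03)&(abs(X[...,1])<.03)&(X[...,2]>-.025)&(X[...,2]<.075)
for r in regions_of("wrist","amber")[:2]:
    k=m&r["pixels"]; 
    if k.sum()>20:
        Y=X[k];print(r["score"],k.sum(),np.percentile(Y,[2,50,98],axis=0).tolist())
        t=Y[:,2]<-.014;print("top",t.sum(),cv2.minAreaRect((Y[t][:,:2]*1000).astype(np.float32)),np.median(Y[t][:,2]))
rz=-3.8
by=np.array([.0662,.9978]);c=np.array([.5751,.2349])+.03*by;print("patch",c)
plan([c[0],c[1],.20],rz);plan([.53,-.05,.22],rz)
E
```

```text
0.02427686070324588 [ 0.2568  0.2159 -0.5934]
0.82 4711 [[0.0006312449708432131, -0.012431176528562007, -0.023695291804872072], [0.010459748202822604, -0.0009523087257764031, -0.008660919345821885], [0.011354250969540416, 0.010433623411861895, 0.05259649463390381]]
top 2016 ((5.512500286102295, -1.387247085571289), (23.984485626220703, 12.933206558227539), 89.21778106689453) -0.022601268405016188
patch [0.5771 0.2648]
phi now 11.56 pos [ 0.5715 -0.3765  0.2011] | shift mm [627.2496 133.9791  -1.142 ] turn deg [ 0.311   0.226  15.3578]
phi now 11.56 pos [ 0.5715 -0.3765  0.2011] | shift mm [328.1431  24.8633 -20.2883] turn deg [ 0.311   0.226  15.3578]
```

View pics/w9.png

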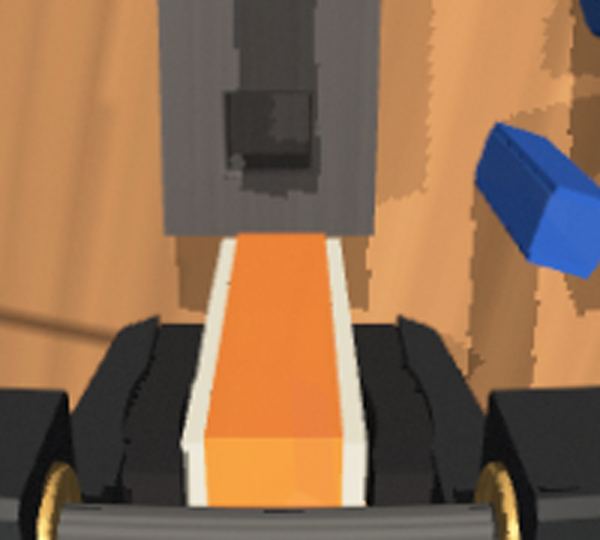

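Request:
{"op": "carry_out", "data": {
  "rows": [25,5,-10,0,0,0,0,75,16,-20,0,0,1,0,130,28,-20,0,0,3,0,185,40,-20,0,0,6,0,240,51,-20,0,0,9,0,295,63,-20,0,0,12,0,350,75,-20,0,0,15,0,400,86,-20,0,0,15.4,0]
}}

```text
clock: 19.25
tool_pos: [0.5727, 0.0361, 0.2162]
ee_rot: [-2.293, -2.145, 0.003]
contact_force: [0.5, 0.8, -0.6]
gripper_width: 0.024
```

```bash
python3 - <<'E'
from h import *
for k in range(2): camera("scene")
print(state()[0]["gripper_width"])
plan([.5771,.2648,.21],-3.8)
E
```

```text
0.02395443845358093
phi now -3.17 pos [0.5727 0.0428 0.2158] | shift mm [221.8264  -7.8126   6.9931] turn deg [-0.2235 -0.2915  0.6327]
```

Request:
{"op": "carry_out", "data": {
  "rows": [40,-1,0,0,0,0,0,90,-3,0,0,0,0.3,0,140,-5,0,0,0,0.6,0,185,-7,0,0,0,0.6,0,212,-8,0,0,0,0.6,0,222,-8,0,0,0,0.6,0,222,-8,3,0,0,0.6,0,222,-8,7,0,0,0.6,0]
}}

```text
clock: 20.35
tool_pos: [0.5811, 0.2533, 0.2102]
ee_rot: [2.308, 2.13, -0.002]
contact_force: [-0.5, -0.6, -0.2]
gripper_width: 0.0239
```

```bash
cat > blk.py <<'E'
from h import *
for k in range(4): camera("scene")
i=camera_info("wrist");p,d=camera("wrist");W=cloud("wrist",d,i)
s,a,q=state();print(s["gripper_width"],a,s["contact_force"])
r=max(regions_of("wrist","amber"),key=lambda r:r["pixels"].sum())["pixels"]
X=(W-a)@q; Y=X[r&(abs(X[...,0])<.03)&(abs(X[...,1])<.03)&(X[...,2]<.07)&(X[...,2]>-.03)]
f=Y[(Y[:,2]>-.014)&(Y[:,0]>.006)]; A=np.c_[f[:,1],f[:,2],np.ones(len(f))]
c=np.linalg.lstsq(A,f[:,0],rcond=None)[0]; e=f[:,0]-A@c; k=abs(e)<.001; c=np.linalg.lstsq(A[k],f[k,0],rcond=None)[0]
print("clear face: yaw %.2f pitch %.2f deg, x at tcp %.2f mm"%(np.degrees(c[0]),np.degrees(c[1]),c[2]*1e3), len(f),"zmax",np.percentile(Y[:,2],99.5))
t=Y[Y[:,2]<-.016]; print("top",np.median(t[:,2]),"y range",np.percentile(t[:,1],[1,99]))
ff=f[:,1:]; 
plan([.5771,.2648,.109],-3.8)
E
python3 blk.py
```

```text
0.02350151479466098 [0.581  0.2549 0.2107] [ 0.128  -0.8538 -0.8048]
clear face: yaw 0.42 pitch -0.15 deg, x at tcp 9.87 mm 2919 zmax 0.05881583240138519
top -0.020144990105679002 y range [-0.0133  0.0101]
phi now -4.48 pos [0.5811 0.2552 0.2108] | shift mm [  9.2533  -4.7156 101.7523] turn deg [ 0.0134  0.0007 -0.6811]
```

Request:
{"op": "carry_out", "data": {
  "rows": [4,-2,5,0,0,-0.3,0,9,-4.7,20,0,0,-0.7,0,9,-4.7,40,0,0,-0.7,0,9,-4.7,60,0,0,-0.7,0,9,-4.7,75,0,0,-0.7,0,9,-4.7,85,0,0,-0.7,0,9,-4.7,88,0,0,-0.7,0,9,-4.7,88,0,0,-0.7,0]
}}

```text
clock: 21.65
tool_pos: [0.5771, 0.2653, 0.1228]
ee_rot: [2.292, 2.148, 0.001]
contact_force: [0.8, 0.5, -0.4]
gripper_width: 0.024
```

```bash
python3 blk.py
```

```text
0.023710865239768827 [0.5772 0.2653 0.1231] [-0.3939 -0.2629 -0.7554]
clear face: yaw 0.38 pitch -0.19 deg, x at tcp 10.28 mm 2793 zmax 0.05803023722265793
top -0.020380870253956202 y range [-0.0131  0.0102]
phi now -3.73 pos [0.5771 0.2653 0.1231] | shift mm [-0.5086  0.0231 14.0548] turn deg [ 0.0419 -0.0304  0.0685]
```

Request:
{"op": "carry_out", "data": {
  "rows": [0,0.5,4,0,0,0,0,0,0.5,8,0,0,0,0,0,0.5,12,0,0,0,0,0,0.5,14,0,0,0,0,0,0.5,14,0,0,0,0,0,0.5,14,0,0,0,0,0,0.5,14,0,0,0,0,0,0.5,14,0,0,0,0]
}}

```text
clock: 22.95
tool_pos: [0.5774, 0.2652, 0.1087]
ee_rot: [2.293, 2.148, 0.0]
contact_force: [-0.3, 0.5, -0.3]
gripper_width: 0.0237
```

```bash
python3 blk.py; python3 - <<'E'
from h import *
p,d=camera("scene");q,e=camera("wrist");W=cloud("scene",d)
A=cv2.resize(p[165:265,300:500],(800,400),interpolation=2)
B=cv2.resize(q[150:350,80:480],(400,200),interpolation=2)
o=np.zeros((600,800,3),np.uint8);o[:400]=A;o[400:,:400]=B;save("fin.png",o)
r=regions_of("scene","post")[0];print(r["score"],r["point"],np.nanmedian(W[r["pixels"]],0),np.nanpercentile(W[r["pixels"]],98,axis=0))
print(robot.get_state()["qvel"])
E
```

```text
0.024162551818911717 [0.5773 0.2651 0.1086] [ 0.3775 -0.4889 -0.5899]
clear face: yaw 0.36 pitch -0.26 deg, x at tcp 10.27 mm 2747 zmax 0.058402317165456435
top -0.020338067783898843 y range [-0.0131  0.0101]
phi now -3.73 pos [0.5774 0.2652 0.1086] | shift mm [-0.3949 -0.2515 -0.3811] turn deg [ 0.0051 -0.0072  0.0711]Traceback (most recent call last):
  File "<stdin>", line 6, in <module>
IndexError: list index out of range
```

View pics/fin.png

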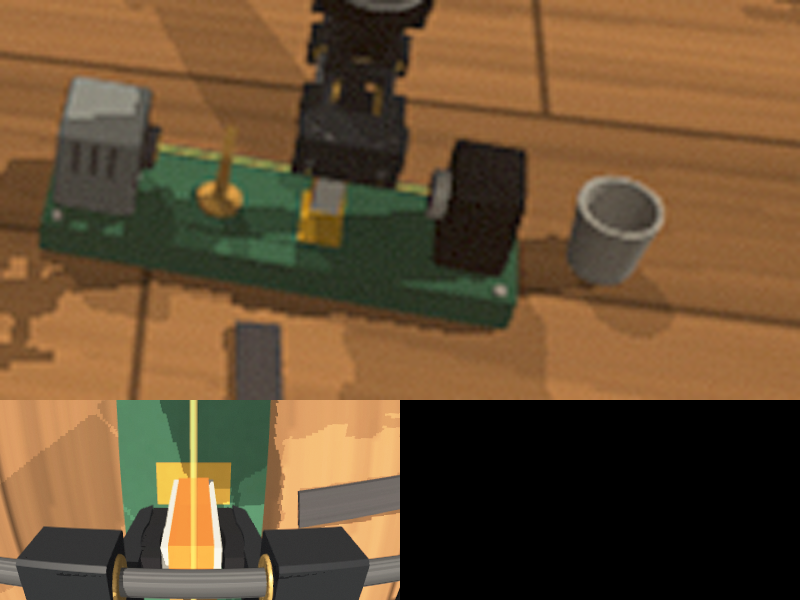

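The post stands home at (220,190). The glass hangs above the yellow patch at (322,200), and the beam meets the middle of the clear face in the wrist view. I'm handing in.

```bash
python3 -c "
from h import *
s=robot.get_state();print(s['clock'],s['gripper_width'],abs(s['qvel']).max());print(robot.sign_off())"
```

```text
23.4 0.023543261419498737 0.0012800791686659065
the job is handed in; nothing more can be done
None
```

The job is done and handed in at 23.4 s; the tool reported no verdict.

- **Post:** I gripped the plate faces, seated the post in the rig's bore and let go. Afterwards the plate was centred within about 0.5 mm of the computed bore centre. It was within about 0.2° of square, with its top at 92.9 mm against the expected 93 mm.
- **Amber glass:** I lifted it from its slot by the two frosted faces. It is held upright and still, with its clear faces within about 0.5° of square to the beam. The wrist picture shows the beam in the middle of the glass, and the window point is at about 74.6 mm against 75 mm. The gripper reads 24 mm, and only the fingers appear to touch the block.

**Checks that failed or disagreed:**
- In the last scene picture the network did not find the post, so its final position there is judged by eye only.
- The network's guess for the bore was about 40 pixels off. I used the base outline and yellow patch instead, which agreed with each other.
- The block's sideways position in the jaws measured about 1.5 mm off centre. I put most of that down to camera calibration and allowed for a small part of it.

I did not move the green block, hammer, cup or knife, and took no separate final measurement of them.

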